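Snap, tug and turn over a lidded ramekin basket

TASK

The red dish basket holds four washed ramekins, and its hinged lid stands part open. Press the lid shut until both clips snap over it, then prove the clips hold by tugging the lid up by its tab until that end of the basket lifts clear of the counter with the lid still shut, and set it down again. Only then take the basket by its handle, turn it upside down and lay it gently, without letting it slam, lid down in the middle of the slatted drainer, with the ramekins still in it; leave everything else where it stands.

Things in the scene. Friction and masses are not known exactly. Their poses are not given: they have to be found in the camera images.
- basket: Red ribbed plastic dish basket, 134 x 118 x 54 mm (x, y, z; 66 with the lid), about 0.6 kg with lid and ramekins. Origin: centre of its underside, z up while upright. Its -x end has the lid's tab and two white spring clips and faces the drainer at the start; its +x end has the lid's hinge and the steel handle. A cross divider makes four pockets.
- lid: Red grid lid. Origin: middle of its hinge line, x = +71, z = 57 mm in the basket's frame; axes as the basket's when shut; turns about y, opening upwards. Stiff hinge: stays put, 0.5 N at the tab moves it. Meets the clips 0.06 rad from shut, needs 11 to 15 N on the thumb pad to pass them, can then stick 1 to 5 mm high, looking shut but unlatched; latched only at its dead stop; play 0.01 rad.
- thumb_pad (a point): Centre of the top of the lid's thumb pad (26 x 36 mm in x, y, flush with the lid's raised rim, the top of the basket) at the tab end between the clips; moves with the lid. x = -64, y = 0, z = 66 mm in the basket's frame when shut.
- lid_tab (a point): Middle of the lid's tab, a flat tongue 20 mm wide (y), 8 mm thick, sticking straight out of the tab end, its tip 14 mm further out; pinch it across its width from above. x = -98, y = 0, z = 60 mm in the basket's frame when shut. The clips, 18 mm wide, stand at y = -36 and +36 and reach out to x = -80. Some 2 to 4 N up here lift that end of the basket.
- handle (a point): Middle of the handle's bar: round steel, 12 mm thick, along the basket's y axis, 60 mm of it straight, at x = +127, y = 0, z = 30 mm in the basket's frame. Arms at y = -38 and +38 join it to the basket, leaving a 54 mm gap to the basket's end. Pinched lightly from above, the bar turns between the fingers and the basket hangs from it, tab end down.
- ramekin1: White ramekin, 49 mm wide, 40 mm high, in one pocket of the basket. Origin: centre of its underside, z towards its mouth.
- ramekin2: As ramekin1, in another pocket.
- ramekin3: As ramekin1, in another pocket.
- ramekin4: As ramekin1, in another pocket.
- drainer: Fixed flat drainer of aluminium slats, 300 x 240 mm (x, y), its flat top 14 mm above the counter. Origin: centre of its underside. Lying upside down on it, the basket has its origin 80 mm above the counter.
- sauce_red: Bystander: red squeeze bottle, 62 mm wide, 178 mm high, origin at its foot.
- sauce_yellow: Bystander: yellow squeeze bottle, as the red one.
- black_cups: Bystander: stack of black sauce cups, 68 mm wide, 70 mm high, origin at its foot.
- steel_pan: Bystander: steel food pan 105 x 165 x 100 mm, origin at its foot.
- deli_tub: Bystander: clear tub with a white cap, 90 mm wide, 110 mm high, origin at its foot.
- serving_spoon: Bystander: spoon lying on the counter near the robot.
- spare_ramekin: Bystander: larger white ramekin, 68 mm wide, 45 mm high, behind the basket, origin at its foot.
- basket_end (a point): Middle of the lower edge of the basket's tab end: x = -67, y = 0, z = 0 in the basket's frame.
There are look-alikes about, which are no part of the job. Leave any yellow look-alike of the ramekin2 alone. Leave any green look-alike of the ramekin1 alone.

How it is judged:
By the outcome, as a careful person would: the job done as asked, in the order asked, and still so for the second after the job is handed in, with the robot touching nothing.
It also fails if it takes over 67 s, if anything falls off the work surface, if the arm or the gripper's body presses on something with over 40 N, if the wrist force passes 120 N, or if a joint passes its speed limit or range.

ROBOT

A 6-joint arm with a two-finger parallel gripper is mounted at the origin on the work surface. World frame = base frame: x ahead of the robot, y to its left, z up, the work surface at z = 0. Lengths are in m, angles in rad, forces in N, time in s.
With the tool pointing down it reaches from about 0.3 to 0.75 m from the base axis. Payload 8.5 kg.
Tool frame: the origin (TCP) lies at the very end of the fingers, on their centre line; the grasp point (between the pads) lies 19 mm behind it; z points along the fingers, y is the direction in which the jaws open and shut (so a half turn about z gives the same grasp; the last joint's range is limited). The gripper opens to 88 mm and grips with 3 to 60 N. Pads are 18 mm wide; open, the fingers measure 123 mm over their backs; the gripper's body (75 mm by 187 mm) begins 45 mm behind the grasp point.
Start: joints at [-1.368, 0.381, 1.297, -0, 1.464, -0.215], TCP at [0.223, -0.503, 0.239] pointing down, gripper open.
Joint ranges: [-3.11, 3.11], [-0.89, 2.33], [0.22, 2.48], [-1.42, 4.56], [0.17, 2.85], [-2.88, 2.88]. Speed limits (rad/s): [2.39, 2.39, 3.14, 3.14, 3.14, 3.14].

INTERFACE

Orientations are given as a unit quaternion [x, y, z, w].
In Python, from cell import ctrl gives the robot as it stands.
- The arm moves only by the shell command python3 -m jog 'ROWS' [FORCE]. ROWS is JSON, a list of rows, each an object with "gripper": the closure, from 0 (fully open) to 1 (shut); "travel": the shift along the tool's x, y, z in m, a list of three; "turn": the turn about the tool's z in rad. A call has 1 to 12 rows; each row is the pose to reach, as a shift and turn from the pose measured when the call began, along the tool's axes at that moment; what a row does not reach only later rows make up. A row lasts 1/8 s, in which the tool goes at most 62.5 mm and 10.7 degrees, less where a joint would pass 70% of its speed; a pose out of reach is approached as far as the arm can. A call with a gripper value outside its range is refused whole. The fingers move at their own pace and stop on an object; FORCE is the grip in N (left out, the last holds). Time passes only in rows, so rows that repeat a pose let the fingers close. It gives the time, the measured TCP pose, the force and the opening at its end, in the units of the state.
- ctrl.observe(): the state, without advancing time (a new reading comes with each control period).
- ctrl.snapshot(name): name is "side" or "top"; returns the picture (480x640x3 uint8, red, green, blue); there is no depth.
- ctrl.camera_model(name): a dict with "vertical_fov" (degrees; the focal length in pixels is half the picture's height over the tangent of half this angle, whatever the lens; pixels are square), "cx", "cy" (the principal point, pixels), "world_to_cam" (4x4, takes a point from world to camera coordinates). Camera axes: x right, y up, looking along -z (the intrinsics and any distortion apply to the point x, -y, -z); pixel columns grow to the right and rows downward; lengths in m; the calibration is good to about 2 mm. A picture is of the moment at which its call begins. camera_model takes no time and is no camera call.
- ctrl.hand_in(): hands the job in, once; it reports no verdict.
The state is a dict: "t": time; "joint_pos": joint angles; "joint_velocities": joint speeds; "joint_efforts": joint torques, N m; "tool_pos": TCP position; "eef_rot": TCP orientation; "contact_force": force on the tool from outside, world axes, zero at the start; "wrist_torque": the same for the moment, N m; "opening": opening from 0.0 (shut) to 1.0 (fully open).
Only numpy, scipy, OpenCV 4.12 (cv2) and the standard library are available. Lean on these libraries where they do the work, as an engineer would, in place of code of your own. Each camera call takes 0.05 s, during which the arm holds its last target.

## Working session

There is one attempt and no reset: what is moved stays moved. The work goes in short steps, Python scripts to look and compute and a shell command to move; the robot and the scene stay as the last step left them, time stands still between calls to the robot, and variables do not carry over. Pictures are saved under pics/ and viewed, and the job is handed in when it is done.

```bash
ls; mkdir -p pics; python3 - <<'E'
from cell import ctrl
import cv2, json
print(ctrl.observe())
for n in("side","top"):
    m=ctrl.camera_model(n);print(n,{k:(v.tolist() if hasattr(v,'tolist') else v) for k,v in m.items()})
    im=ctrl.snapshot(n);cv2.imwrite(f"pics/{n}0.png",im[:,:,::-1])
E
```

```text
pics
{'t': 0.0, 'joint_pos': array([-1.36830999e+00,  3.81182237e-01,  1.29823945e+00,  7.64021026e-06,
        1.46359814e+00, -2.15300466e-01]), 'joint_velocities': array([ 0.0006651 , -0.00019505,  0.00301992, -0.00091004, -0.0015623 ,
        0.00064575]), 'joint_efforts': array([ 6.54612613e-04, -4.37928486e+01, -2.24559027e+01,  7.13867485e-02,
        3.52493359e-02, -1.10714914e-04]), 'tool_pos': array([ 0.22309896, -0.5024182 ,  0.23815235]), 'eef_rot': array([ 9.78260834e-01,  2.07377029e-01,  8.36976757e-06, -7.13547127e-04]), 'contact_force': array([ 0.77878814,  0.16557051, -0.61387708]), 'wrist_torque': array([ 0.00841494, -0.00629623, -0.00660863]), 'opening': 0.9972865747450179}
side {'vertical_fov': 44.81862944639429, 'cx': 321.00834484221053, 'cy': 249.08392368415142, 'world_to_cam': [[-0.8549194740451277, -0.518757361246081, -0.0018689706807615745, 0.4140093801036599], [0.36360528264677705, -0.6017885377192951, 0.7110849135659045, -0.28401761513316404], [-0.37000525851636196, 0.6072407726945515, 0.7031036571143437, -1.026323762630873], [0.0, 0.0, 0.0, 1.0]]}
top {'vertical_fov': 53.75002569378167, 'cx': 322.929171271212, 'cy': 244.3754485009006, 'world_to_cam': [[0.019787414187755488, -0.9997734835526743, 0.007838355995506861, -0.09672727503607412], [0.9931824716741539, 0.020556567502438842, 0.11474321544969879, -0.5308230584138991], [-0.11487835391831018, 0.0055144462521413955, 0.9933642608245735, -1.0683213936086953], [0.0, 0.0, 0.0, 1.0]]}
```

View pics/side0.png

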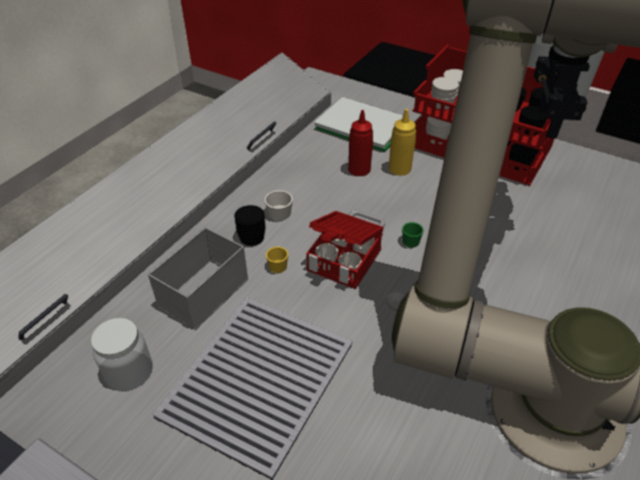

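View pics/top0.png

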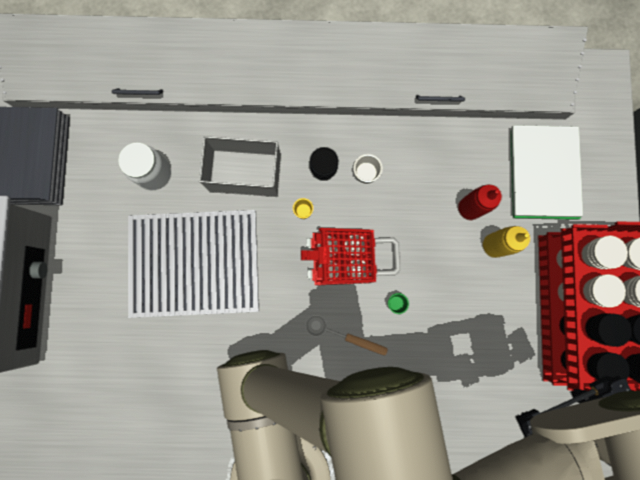

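```bash
cat > h.py <<'E'
import numpy as np, cv2
from cell import ctrl
def cam(n):
    m=ctrl.camera_model(n); f=240/np.tan(np.radians(m['vertical_fov'])/2); return f,m['cx'],m['cy'],np.array(m['world_to_cam'])
def proj(n,p):
    f,cx,cy,T=cam(n); q=T[:3,:3]@np.array(p,float)+T[:3,3]; return np.array([cx+f*q[0]/-q[2], cy-f*q[1]/-q[2]])
def ray(n,u,v):
    f,cx,cy,T=cam(n); R=T[:3,:3]; o=-R.T@T[:3,3]; d=R.T@np.array([(u-cx)/f,-(v-cy)/f,-1]); return o,d/np.linalg.norm(d)
def onz(n,u,v,z):
    o,d=ray(n,u,v); return o+d*(z-o[2])/d[2]
def snap(n,name,box=None,k=1):
    im=ctrl.snapshot(n); cv2.imwrite('pics/%s_raw.png'%name,im[:,:,::-1]); return crop(im,name,box,k)
def crop(im,name,box,k):
    if box: x0,y0,x1,y1=box; im=im[y0:y1,x0:x1]
    im=cv2.resize(im,None,fx=k,fy=k,interpolation=cv2.INTER_CUBIC); cv2.imwrite('pics/%s.png'%name,im[:,:,::-1])
def tri(a,b):
    o1,d1=ray('side',*a);o2,d2=ray('top',*b)
    A=np.stack([d1,-d2],1); s=np.linalg.lstsq(A,o2-o1,rcond=None)[0]; p,q=o1+d1*s[0],o2+d2*s[1]; return (p+q)/2,np.linalg.norm(p-q)
E
python3 - <<'E'
from h import *
a=cv2.imread('pics/side0.png')[:,:,::-1];b=cv2.imread('pics/top0.png')[:,:,::-1]
crop(a,'s0c',(290,200,400,295),7); crop(b,'t0c',(290,215,410,300),6)
E
```

```text
(no output)
```

View pics/s0c.png

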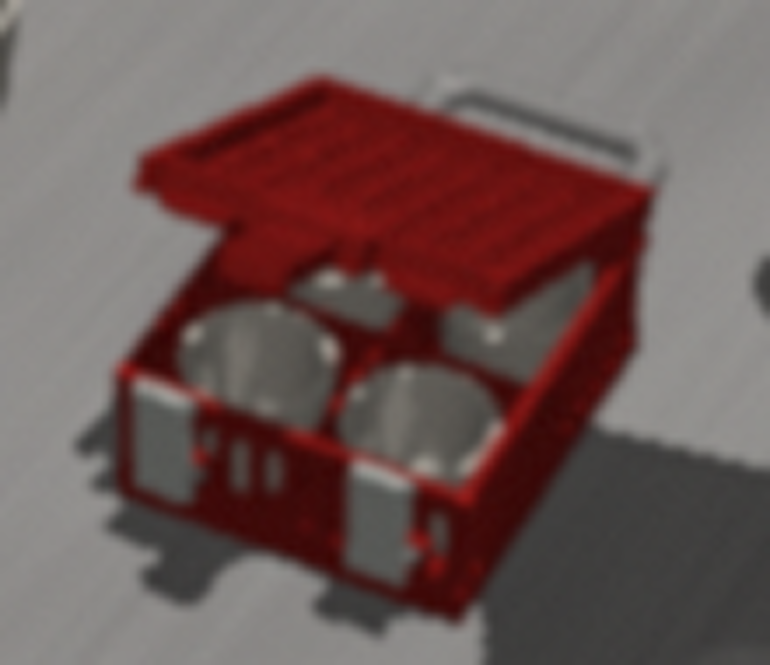

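View pics/t0c.png

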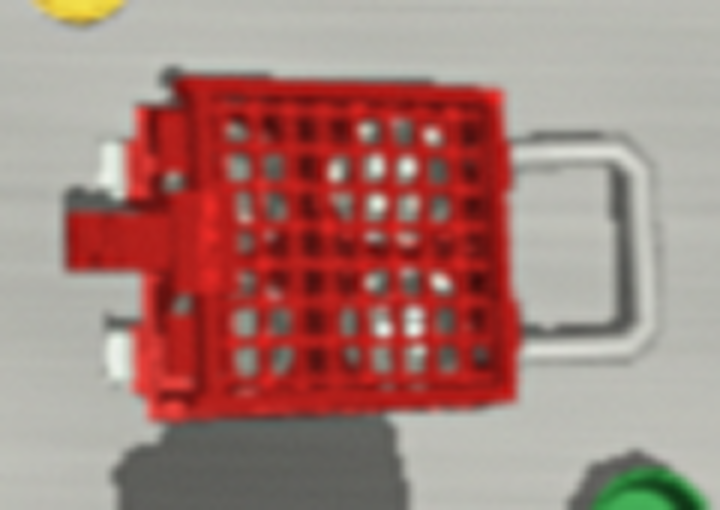

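```bash
python3 - <<'E'
from h import *
T=lambda u,v,z:np.round(onz('top',290+u/6,215+v/6,z)*1000,1)
S=lambda u,v,z:np.round(onz('side',290+u/7,200+v/7,z)*1000,1)
print('corner -67,-59,0',S(460,620,0)); print('corner -67,59,0',S(120,495,0))
print('corner -67,59,54',S(122,370,54)); print('corner -67,-59,54',S(468,500,54))
print('arms at bar',T(637,150,30),T(648,345,30))
print('hinge end',T(503,92,60),T(518,400,60))
print('clips outer top',T(105,165,50),T(108,352,50))
# drainer
for n,pts in(('top',[(131,215),(257,211),(259,311),(130,316)]),('side',[(250,303),(351,344),(273,466),(159,414)])):
  print(n,[np.round(onz(n,*p,.014)*1000) for p in pts])
# tab tip in two views
print('tab tip', tri((290+260/7,200+275/7),(290+66/6,215+240/6)))
print('lid corner', tri((290+145/7,200+165/7),(290+175/6,215+80/6)))
print('lid corner2', tri((290+490/7,200+295/7),(290+155/6,215+415/6)))
E
```

```text
corner -67,-59,0 [439.5 -67.7   0. ]
corner -67,59,0 [555.  -58.4   0. ]
corner -67,59,54 [-28992.4  45010.1  54000. ]
corner -67,-59,54 [-21965.1  45428.9  54000. ]
arms at bar [-3297.3  4580.1 30000. ] [-1300.1  4696.2 30000. ]
hinge end [-8311.3  6608.8 60000. ] [-1880.6  6967.3 60000. ]
clips outer top [-5409.  -1415.5 50000. ] [-2173.7 -1287.8 50000. ]
top [array([595., 369.,  14.]), array([611.,  72.,  14.]), array([376.,  59.,  14.]), array([359., 356.,  14.])]
side [array([599.,  89.,  14.]), array([374.,  72.,  14.]), array([364., 347.,  14.]), array([586., 373.,  14.])]
tab tip (array([ 0.4959038 , -0.04056418,  0.13866553]), np.float64(0.0023211012385413628))
lid corner (array([ 0.55582186, -0.07692871,  0.1236602 ]), np.float64(0.0008492063000421676))
lid corner2 (array([ 0.4377025 , -0.07199563,  0.13365775]), np.float64(0.0013379807077785765))
```

```bash
python3 - <<'E'
from h import *
T=lambda u,v,z:np.round(onz('top',290+u/6,215+v/6,z/1e3)*1000,1)
S=lambda u,v,z:np.round(onz('side',290+u/7,200+v/7,z/1e3)*1000,1)
print('corner -67,59,54',S(122,370,54)); print('corner -67,-59,54',S(468,500,54))
print('arms at bar',T(637,150,30),T(648,345,30))
print('hinge end',T(503,92,60),T(518,400,60))
print('clips outer top',T(105,165,50),T(108,352,50))
print(ctrl.observe()['t'])
E
python3 - <<'E'
from h import *
crop(cv2.imread('pics/top0.png')[:,:,::-1],'t0d',(110,195,275,330),4)
crop(cv2.imread('pics/side0.png')[:,:,::-1],'s0d',(150,290,360,475),3)
E
```

```text
corner -67,59,54 [554.2 -60.1  54. ]
corner -67,-59,54 [438.9 -66.9  54. ]
arms at bar [ 546.6 -256.3   30. ] [ 471.  -260.7   30. ]
hinge end [ 563.8 -200.7   60. ] [ 447.7 -207.1   60. ]
clips outer top [534.  -50.6  50. ] [463.  -53.4  50. ]
0.1
```

View pics/t0d.png

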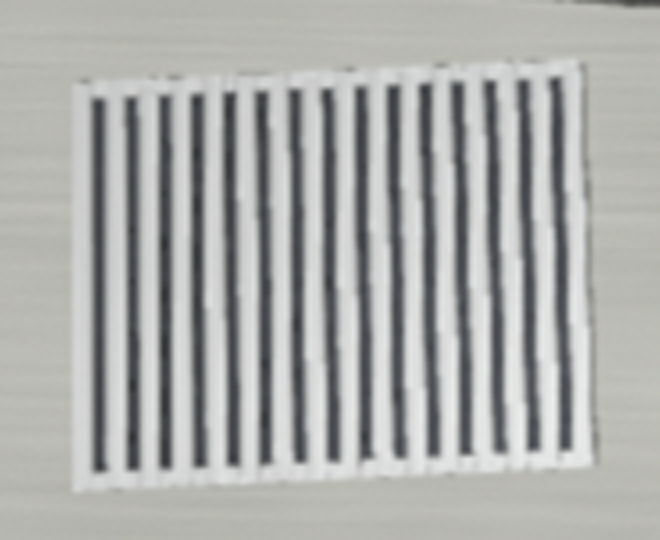

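View pics/s0d.png

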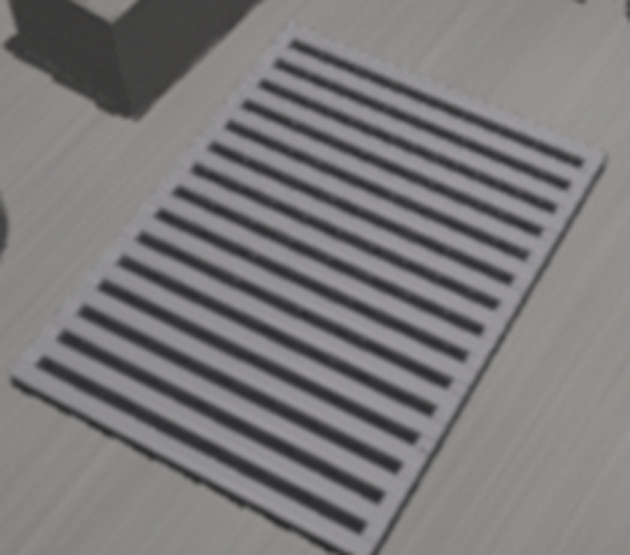

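```bash
cat >> h.py <<'E'
from scipy.spatial.transform import Rotation as Ro
def go(p,yawx_deg=None):
    s=ctrl.observe(); R=Ro.from_quat(s['eef_rot']); d=R.inv().apply(np.array(p)-s['tool_pos'])
    X=R.as_matrix()[:,0]; y=np.degrees(np.arctan2(X[1],X[0]))
    t=None if yawx_deg is None else -np.radians((yawx_deg-y+180)%360-180)
    print('t %.2f tcp %s yawx %.2f tilt %s F %s'%(s['t'],np.round(s['tool_pos'],4),y,np.round(R.as_matrix()[:2,2],3),np.round(s['contact_force'],1)),'-> travel',np.round(d,4),'turn',t)
def B(x,y,z,o=(.501,-.131),a=3.7):
    a=np.radians(a); X=np.array([np.sin(a),-np.cos(a)]);Y=np.array([np.cos(a),np.sin(a)])
    q=np.array(o)+X*x/1e3+Y*y/1e3; return np.array([q[0],q[1],z/1e3])
E
python3 - <<'E'
from h import *
go(B(-57,0,165),93.7)
E
```

```text
t 0.10 tcp [ 0.2231 -0.5024  0.2382] yawx 23.94 tilt [-0.     0.001] F [0.  0.9 0.5] -> travel [ 0.4244 -0.2801  0.0737] turn -1.217623111420852
```

```bash
python3 -m jog '[{"gripper":1,"travel":[0.042,-0.028,0],"turn":-0.15},{"gripper":1,"travel":[0.088,-0.058,0],"turn":-0.3},{"gripper":1,"travel":[0.135,-0.089,0.0],"turn":-0.45},{"gripper":1,"travel":[0.182,-0.12,0.0],"turn":-0.6},{"gripper":1,"travel":[0.23,-0.152,0.01],"turn":-0.75},{"gripper":1,"travel":[0.278,-0.183,0.02],"turn":-0.9},{"gripper":1,"travel":[0.325,-0.215,0.03],"turn":-1.05},{"gripper":1,"travel":[0.372,-0.245,0.045],"turn":-1.2176},{"gripper":1,"travel":[0.41,-0.27,0.06],"turn":-1.2176},{"gripper":1,"travel":[0.4244,-0.28,0.0737],"turn":-1.2176},{"gripper":1,"travel":[0.4244,-0.28,0.0737],"turn":-1.2176}]' 30
python3 - <<'E'
from h import *
go(B(-57,0,165),93.7)
E
```

```text
t: 1.48
tool_pos: [0.4969, -0.0739, 0.164]
eef_rot: [0.683, 0.73, -0.0, -0.002]
contact_force: [-0.2, -1.1, 0.1]
opening: 0.006
t 1.48 tcp [ 0.4969 -0.0739  0.164 ] yawx 93.78 tilt [-0.003  0.002] F [-0.2 -1.1  0.1] -> travel [-0.0002  0.0004 -0.001 ] turn 0.0013139448312860951
```

```bash
python3 -m jog '[{"gripper":1,"travel":[0,0,0.03],"turn":0},{"gripper":1,"travel":[0.001,0,0.05],"turn":0},{"gripper":1,"travel":[0.003,0,0.066],"turn":0},{"gripper":1,"travel":[0.005,0,0.08],"turn":0},{"gripper":1,"travel":[0.006,0,0.088],"turn":0},{"gripper":1,"travel":[0.006,0,0.088],"turn":0}]' 30
python3 - <<'E'
from h import *
snap('side','s1',(270,170,430,300),5)
snap('top','t1',(280,200,420,310),5)
go(B(-63,0,66))
E
```

```text
t: 2.22
tool_pos: [0.4962, -0.0681, 0.0759]
eef_rot: [0.684, 0.73, -0.0, -0.002]
contact_force: [0.3, 0.2, 0.1]
opening: 0.003
t 2.33 tcp [ 0.4965 -0.068   0.0764] yawx 93.77 tilt [-0.002  0.002] F [ 0.3 -0.   0.2] -> travel [-0.0002  0.0004  0.0104] turn None
```

View pics/s1.png

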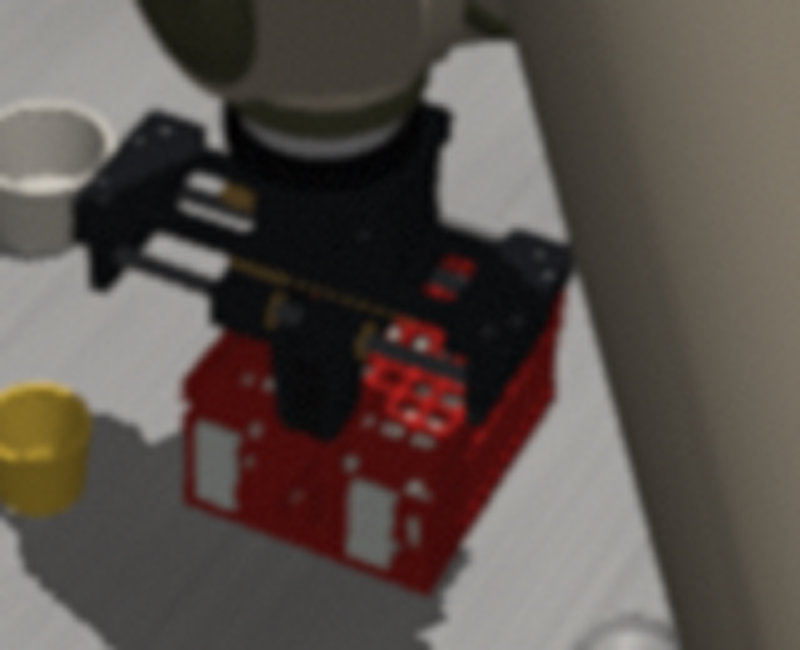

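View pics/t1.png

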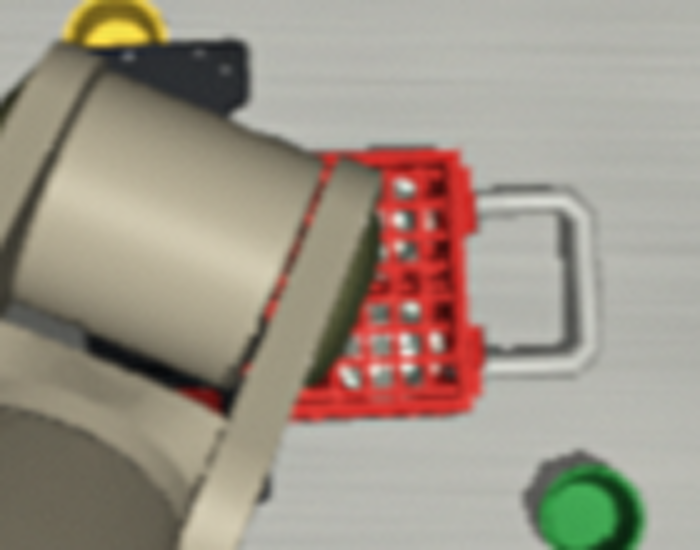

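```bash
python3 -m jog '[{"gripper":1,"travel":[0,0,0.003],"turn":0},{"gripper":1,"travel":[0,0,0.005],"turn":0},{"gripper":1,"travel":[0,0,0.007],"turn":0},{"gripper":1,"travel":[0,0,0.007],"turn":0}]'; python3 -m jog '[{"gripper":1,"travel":[0,0,0.001],"turn":0},{"gripper":1,"travel":[0,0,0.002],"turn":0},{"gripper":1,"travel":[0,0,0.003],"turn":0},{"gripper":1,"travel":[0,0,0.003],"turn":0}]'
```

```text
t: 2.82
tool_pos: [0.4965, -0.068, 0.0695]
eef_rot: [0.683, 0.73, -0.0, -0.001]
contact_force: [-0.1, -0.2, 0.5]
opening: 0.005
t: 3.32
tool_pos: [0.4966, -0.068, 0.0664]
eef_rot: [0.683, 0.73, -0.0, -0.001]
contact_force: [-0.1, 0.0, 1.4]
opening: 0.008
```

```bash
python3 -m jog '[{"gripper":1,"travel":[0,0,0.001],"turn":0},{"gripper":1,"travel":[0,0,0.002],"turn":0},{"gripper":1,"travel":[0,0,0.002],"turn":0}]'; python3 -m jog '[{"gripper":1,"travel":[0,0,0.001],"turn":0},{"gripper":1,"travel":[0,0,0.002],"turn":0},{"gripper":1,"travel":[0,0,0.002],"turn":0}]'
```

```text
t: 3.7
tool_pos: [0.4967, -0.068, 0.0659]
eef_rot: [0.683, 0.73, 0.0, -0.0]
contact_force: [-5.4, 3.1, 19.7]
opening: 0.006
t: 4.08
tool_pos: [0.4967, -0.068, 0.0658]
eef_rot: [0.683, 0.73, 0.0, 0.0]
contact_force: [-6.9, 2.7, 24.7]
opening: 0.003
```

```bash
python3 -m jog '[{"gripper":1,"travel":[0,0,0.002],"turn":0},{"gripper":1,"travel":[0,0,0.003],"turn":0},{"gripper":1,"travel":[0,0,0.003],"turn":0}]'
python3 -m jog '[{"gripper":1,"travel":[0,0,-0.01],"turn":0},{"gripper":0.5,"travel":[0.034,0,-0.034],"turn":0},{"gripper":0.5,"travel":[0.034,0,-0.034],"turn":0},{"gripper":0.5,"travel":[0.034,0,-0.034],"turn":0}]'
python3 - <<'E'
from h import *
snap('side','s2',(270,170,430,300),5)
go(B(-99,0,50),93.7)
print(ctrl.observe()['opening'])
E
```

```text
t: 4.45
tool_pos: [0.4968, -0.068, 0.0656]
eef_rot: [0.683, 0.73, 0.001, 0.001]
contact_force: [-9.5, 3.4, 34.7]
opening: 0.005
t: 4.95
tool_pos: [0.4944, -0.0343, 0.099]
eef_rot: [0.683, 0.73, 0.0, 0.001]
contact_force: [0.1, 0.7, 0.2]
opening: 0.317
t 5.00 tcp [ 0.4943 -0.0345  0.0989] yawx 93.82 tilt [ 0.002 -0.001] F [-0.2 -0.2 -0. ] -> travel [0.0024 0.0004 0.0489] turn 0.0020090928951653378
0.3639745947788267
```

View pics/s2.png

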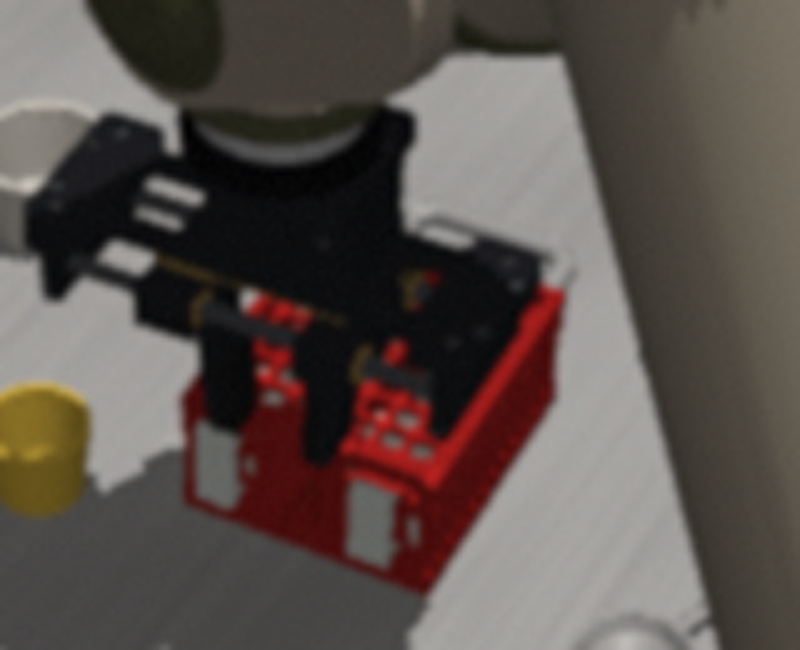

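```bash
python3 -m jog '[{"gripper":0.5,"travel":[0.0025,0,0.025],"turn":0},{"gripper":0.5,"travel":[0.0025,0,0.045],"turn":0},{"gripper":0.5,"travel":[0.0025,0,0.056],"turn":0},{"gripper":0.5,"travel":[0.0025,0,0.056],"turn":0},{"gripper":1,"travel":[0.0025,0,0.056],"turn":0},{"gripper":1,"travel":[0.0025,0,0.056],"turn":0},{"gripper":1,"travel":[0.0025,0,0.056],"turn":0},{"gripper":1,"travel":[0.0025,0,0.056],"turn":0}]' 25
```

```text
t: 6.0
tool_pos: [0.4947, -0.0322, 0.0433]
eef_rot: [0.683, 0.73, 0.001, 0.002]
contact_force: [0.8, 0.6, 3.1]
opening: 0.218
```

```bash
python3 -m jog '[{"gripper":1,"travel":[-0.0015,0,-0.004],"turn":0},{"gripper":1,"travel":[-0.003,0,-0.008],"turn":0},{"gripper":1,"travel":[-0.0045,0,-0.013],"turn":0},{"gripper":1,"travel":[-0.006,0,-0.018],"turn":0},{"gripper":1,"travel":[-0.008,0,-0.024],"turn":0},{"gripper":1,"travel":[-0.008,0,-0.024],"turn":0},{"gripper":1,"travel":[-0.008,0,-0.024],"turn":0}]'
python3 - <<'E'
from h import *
snap('side','s3',(270,170,430,300),5)
print(ctrl.observe()['opening'],ctrl.observe()['contact_force'])
E
```

```text
t: 6.88
tool_pos: [0.4951, -0.04, 0.0673]
eef_rot: [0.683, 0.73, 0.001, 0.002]
contact_force: [1.3, -0.6, -3.2]
opening: 0.219
0.21911527910079256 [ 0.1352081  -0.16523299 -3.36685952]
```

View pics/s3.png

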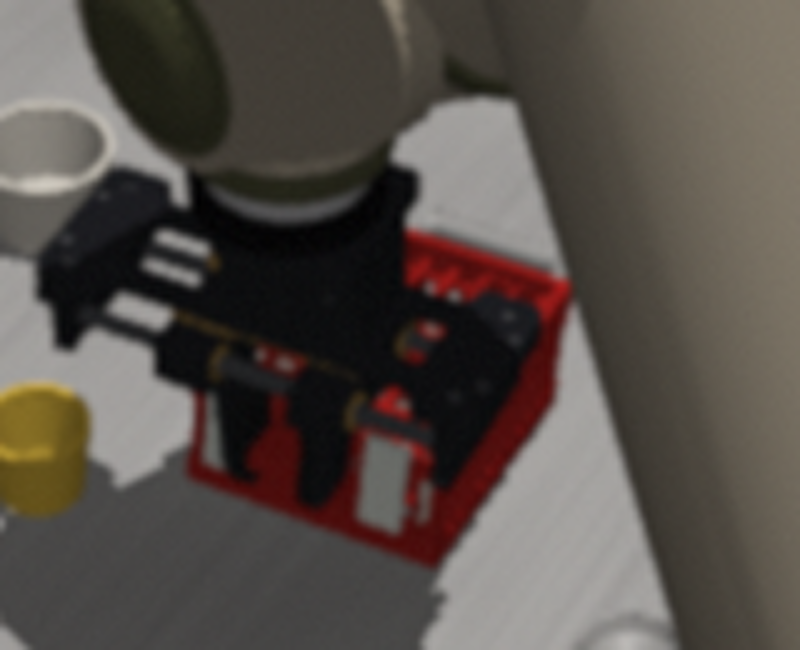

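```bash
python3 - <<'E'
from h import *
for z in (0,10,15,20): print(z,proj('side',B(-67+z*z/134/2,-59,z)))
E
python3 -m jog '[{"gripper":1,"travel":[0.0015,0,0.006],"turn":0},{"gripper":1,"travel":[0.003,0,0.011],"turn":0},{"gripper":1,"travel":[0.0055,0,0.017],"turn":0},{"gripper":1,"travel":[0.007,0,0.021],"turn":0},{"gripper":1,"travel":[0.008,0,0.024],"turn":0},{"gripper":1,"travel":[0.008,0,0.024],"turn":0},{"gripper":0.4,"travel":[0.008,0,0.024],"turn":0},{"gripper":0.4,"travel":[0.008,0,0.024],"turn":0},{"gripper":0.4,"travel":[0.008,0,0.024],"turn":0},{"gripper":0.4,"travel":[0.008,0,-0.005],"turn":0},{"gripper":0.4,"travel":[0.008,0,-0.04],"turn":0},{"gripper":0.4,"travel":[0.008,0,-0.08],"turn":0}]'
```

```text
0 [356.49723569 288.81753697]
10 [356.76772495 285.54293511]
15 [356.96068207 283.80357743]
20 [357.19245465 281.99612009]
t: 8.43
tool_pos: [0.494, -0.0318, 0.1481]
eef_rot: [0.683, 0.73, 0.0, 0.001]
contact_force: [0.8, -0.2, -0.3]
opening: 0.598
```

```bash
python3 - <<'E'
from h import *
go(B(127,0,150),3.7)
E
```

```text
t 8.43 tcp [ 0.494  -0.0318  0.1481] yawx 93.83 tilt [ 0.002 -0.001] F [ 0.8 -0.2 -0.3] -> travel [-2.264e-01  1.000e-04 -1.700e-03] turn 1.5729917485153668
```

```bash
python3 -m jog '[{"gripper":0.5,"travel":[-0.03,0,-0.03],"turn":0.17},{"gripper":0.5,"travel":[-0.07,0,-0.05],"turn":0.35},{"gripper":0.5,"travel":[-0.12,0,-0.05],"turn":0.53},{"gripper":0.5,"travel":[-0.17,0,-0.05],"turn":0.71},{"gripper":0.5,"travel":[-0.21,0,-0.05],"turn":0.89},{"gripper":0.5,"travel":[-0.226,0,-0.03],"turn":1.07},{"gripper":0.5,"travel":[-0.226,0,-0.01],"turn":1.25},{"gripper":0.5,"travel":[-0.226,0,0],"turn":1.43},{"gripper":0.5,"travel":[-0.226,0,0],"turn":1.573},{"gripper":0.5,"travel":[-0.226,0,0],"turn":1.573}]'
python3 - <<'E'
from h import *
snap('side','s4',(270,170,430,300),5)
snap('top','t4',(280,200,420,310),5)
go(B(127,0,13),3.7); print(ctrl.observe()['joint_pos'])
E
```

```text
t: 9.68
tool_pos: [0.5091, -0.2573, 0.1481]
eef_rot: [0.999, 0.033, 0.001, 0.0]
contact_force: [0.5, 0.5, -0.5]
opening: 0.5
t 9.78 tcp [ 0.5091 -0.2574  0.1484] yawx 3.87 tilt [ 0.002 -0.001] F [ 0.3 -0.2  0.3] -> travel [-0.0002  0.0002  0.1354] turn 0.0030105777930416167
[-6.75766321e-01  4.93889693e-01  1.38518905e+00  6.06133769e-04
  1.26026115e+00  8.27258807e-01]
```

View pics/s4.png

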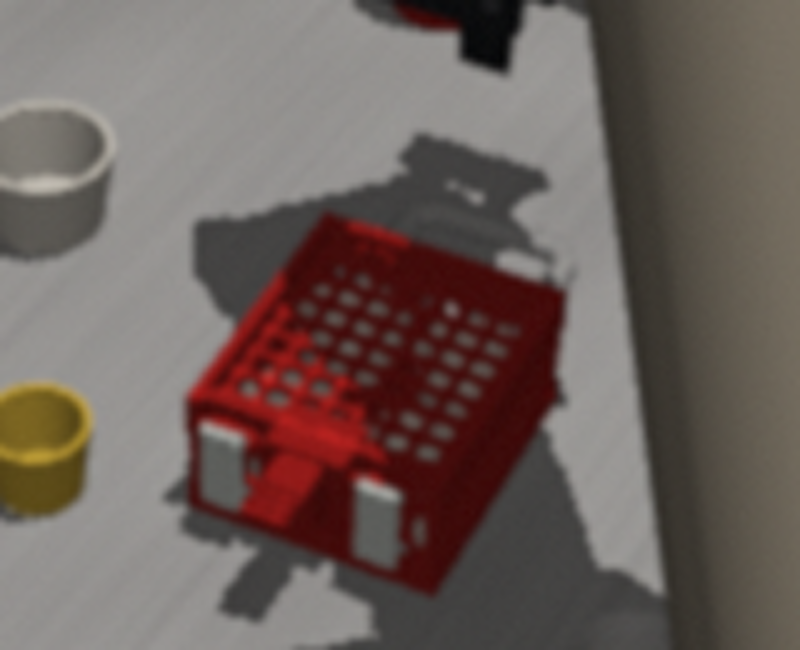

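View pics/t4.png

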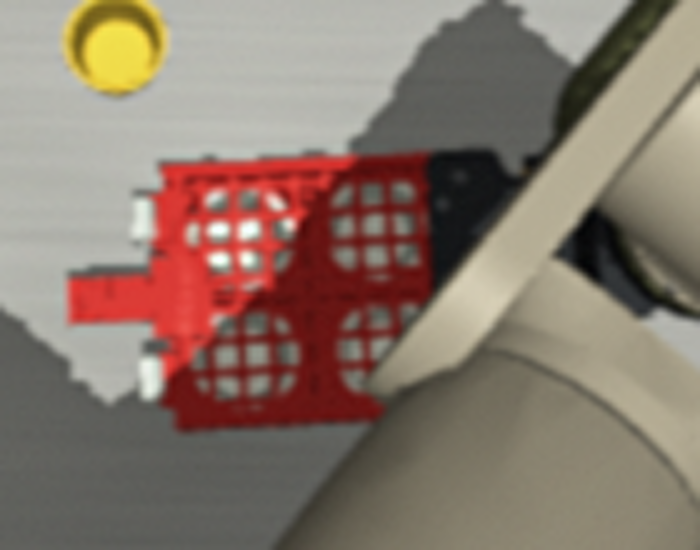

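```bash
python3 - <<'E'
from h import *
print(onz('top',293.6,259.6,.062), B(-112,0,62))
print(onz('side',357,289.4,0),B(-67,-59,0)); print(onz('side',270+188/5,170+502/5,0),B(-67,59,0))
E
```

```text
[ 0.4933061  -0.02061998  0.062     ] [ 0.49377238 -0.01923345  0.062     ]
[ 4.36103582e-01 -6.70610184e-02 -1.11022302e-16] [ 0.43779931 -0.06794706  0.        ]
[ 5.54643313e-01 -5.96792119e-02  1.11022302e-16] [ 0.55555336 -0.06033225  0.        ]
```

```bash
python3 -m jog '[{"gripper":0.5,"travel":[0,0,0.04],"turn":0},{"gripper":0.5,"travel":[0,0,0.08],"turn":0},{"gripper":0.5,"travel":[0,0,0.115],"turn":0},{"gripper":0.5,"travel":[0,0,0.135],"turn":0},{"gripper":0.5,"travel":[0,0,0.135],"turn":0},{"gripper":1,"travel":[0,0,0.135],"turn":0},{"gripper":1,"travel":[0,0,0.135],"turn":0},{"gripper":1,"travel":[0,0,0.135],"turn":0},{"gripper":1,"travel":[0,0,0.135],"turn":0},{"gripper":1,"travel":[0,0,0.135],"turn":0}]' 15
```

```text
t: 11.02
tool_pos: [0.5096, -0.2577, 0.0138]
eef_rot: [0.999, 0.034, 0.001, 0.001]
contact_force: [-1.1, 0.6, 4.9]
opening: 0.129
```

```bash
python3 -m jog '[{"gripper":1,"travel":[0,-0.004,-0.022],"turn":0},{"gripper":1,"travel":[0,-0.015,-0.049],"turn":0},{"gripper":1,"travel":[0,-0.027,-0.071],"turn":0},{"gripper":1,"travel":[0,-0.041,-0.093],"turn":0},{"gripper":1,"travel":[0,-0.058,-0.111],"turn":0},{"gripper":1,"travel":[0,-0.078,-0.128],"turn":0},{"gripper":1,"travel":[0,-0.095,-0.139],"turn":0},{"gripper":1,"travel":[0,-0.095,-0.139],"turn":0}]'
python3 - <<'E'
from h import *
snap('side','s5',(220,120,480,320),3)
print(ctrl.observe()['opening'],ctrl.observe()['contact_force'],ctrl.observe()['tool_pos'])
E
```

```text
t: 12.02
tool_pos: [0.5032, -0.162, 0.1539]
eef_rot: [0.999, 0.035, 0.002, 0.002]
contact_force: [0.9, -6.3, 5.2]
opening: 0.13
0.1324791875648906 [ 0.37562922 -5.64315585  5.77462357] [ 0.50322847 -0.16268042  0.15341914]
```

View pics/s5.png

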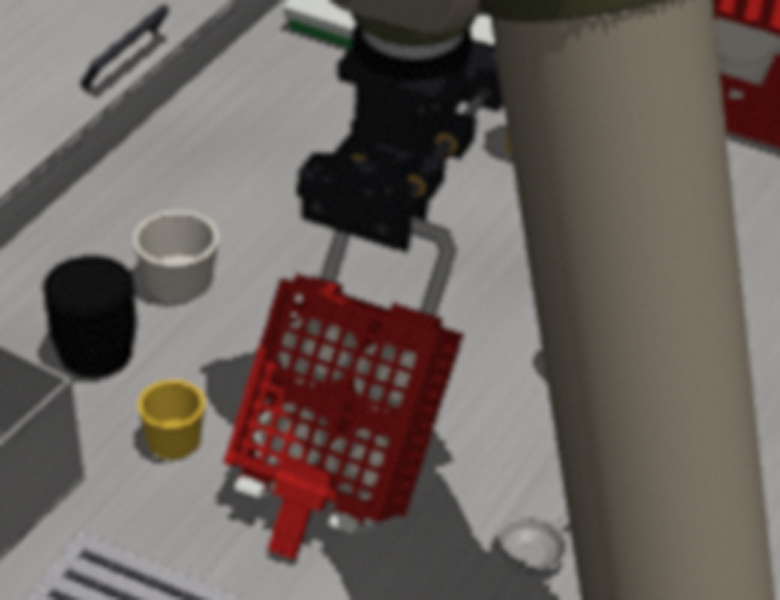

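```bash
python3 -m jog '[{"gripper":1,"travel":[0,-0.02,-0.025],"turn":0},{"gripper":1,"travel":[0,-0.04,-0.045],"turn":0},{"gripper":1,"travel":[0,-0.06,-0.062],"turn":0},{"gripper":1,"travel":[0,-0.08,-0.078],"turn":0},{"gripper":1,"travel":[0,-0.1,-0.09],"turn":0},{"gripper":1,"travel":[0,-0.12,-0.1],"turn":0},{"gripper":1,"travel":[0,-0.13,-0.12],"turn":0},{"gripper":1,"travel":[0,-0.135,-0.14],"turn":0},{"gripper":1,"travel":[0,-0.135,-0.16],"turn":0},{"gripper":1,"travel":[0,-0.135,-0.16],"turn":0},{"gripper":1,"travel":[0,-0.135,-0.16],"turn":0}]'
python3 - <<'E'
from h import *
snap('side','s6',(170,60,470,300),2.6)
print(ctrl.observe()['opening'],ctrl.observe()['contact_force'],ctrl.observe()['joint_pos'])
E
```

```text
t: 13.45
tool_pos: [0.4928, -0.0272, 0.3113]
eef_rot: [0.999, 0.034, 0.001, 0.001]
contact_force: [0.1, 0.5, -7.5]
opening: 0.131
0.1268746197557129 [-0.83682155 -0.18509435 -7.32409542] [-0.29467304  0.23454955  1.3022712  -0.0018108   1.60256525  1.20737236]
```

View pics/s6.png

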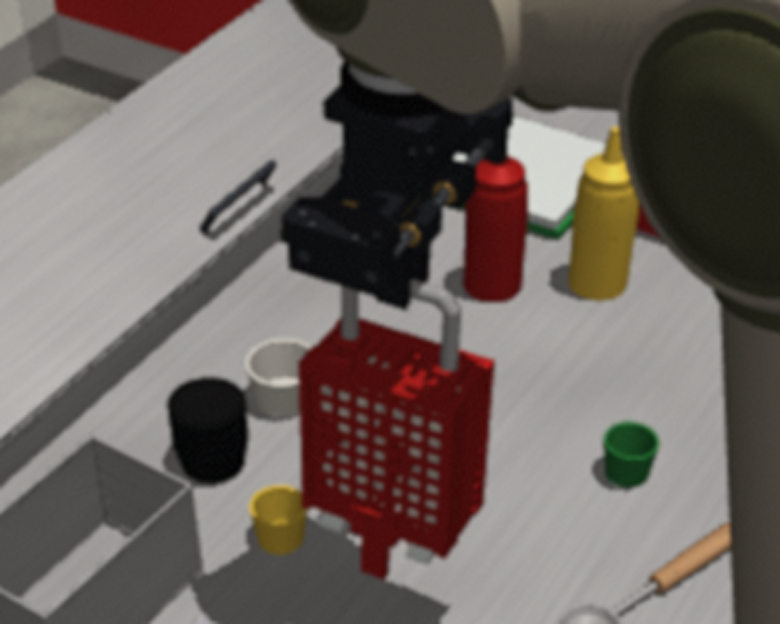

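```bash
python3 - <<'E'
from h import *
t=[(110+a/4,195+b/4) for a,b in((75,84),(580,62),(592,464),(73,490))]
s=[(150+a/3,290+b/3) for a,b in((290,24),(606,156),(376,556),(11,380))]
P=np.array([onz('top',*p,.014) for p in t]);Q=np.array([onz('side',*p,.014) for p in s])
print(P,P.mean(0));print(Q,Q.mean(0))
for M,i,j in((P,0,1),(P,3,2),(Q,3,0),(Q,2,1)):
    d=M[i]-M[j];print(np.linalg.norm(d),d/np.linalg.norm(d))
g=[onz('top',110+x/4,195+y/4,.014) for x,y in((100,280),(331,275),(562,268))];print(g,np.linalg.norm(g[0]-g[2])/14)
C=np.array([.485,.214]);u=np.array([-.067,.998])
go([*(C-u*.136),.26],3.5)
E
```

```text
[[0.59269017 0.37460304 0.014     ]
 [0.61223606 0.07678549 0.014     ]
 [0.37615103 0.06128148 0.014     ]
 [0.35543204 0.35991686 0.014     ]] [0.48412733 0.21814672 0.014     ]
[[0.61301621 0.08168799 0.014     ]
 [0.3744451  0.06652428 0.014     ]
 [0.35237421 0.35792715 0.014     ]
 [0.59029663 0.38131444 0.014     ]] [0.48253304 0.22186347 0.014     ]
0.2984582637294016 [-0.06548951  0.99785326  0.        ]
0.299353246466317 [-0.06921251  0.99760194  0.        ]
0.30048658745500967 [-0.07560932  0.99713752  0.        ]
0.29223750443116653 [-0.0755238  0.997144   0.       ]
[array([0.47700448, 0.35229706, 0.014     ]), array([0.48267485, 0.21773687, 0.014     ]), array([0.48953359, 0.08288142, 0.014     ])] 0.01926477246961195
t 13.50 tcp [ 0.4928 -0.0272  0.3114] yawx 3.94 tilt [ 0.002 -0.002] F [-0.8 -0.2 -7.3] -> travel [ 0.0085 -0.1053  0.0511] turn 0.007606650556342534
```

```bash
python3 - <<'E'
from h import *
C=np.array([.484,.218]);u=np.array([-.068,.9977])
go([*(C-u*.136),.262],3.9)
E
python3 -m jog '[{"gripper":1,"travel":[0,-0.01,0],"turn":0},{"gripper":1,"travel":[0,-0.03,0.005],"turn":0},{"gripper":1,"travel":[0,-0.05,0.01],"turn":0},{"gripper":1,"travel":[0.001,-0.07,0.02],"turn":0},{"gripper":1,"travel":[0.001,-0.09,0.03],"turn":0},{"gripper":1,"travel":[0.001,-0.104,0.04],"turn":0},{"gripper":1,"travel":[0.001,-0.109,0.05],"turn":0},{"gripper":1,"travel":[0.001,-0.109,0.05],"turn":0},{"gripper":1,"travel":[0.001,-0.109,0.05],"turn":0},{"gripper":1,"travel":[0.001,-0.109,0.05],"turn":0}]'
python3 - <<'E'
from h import *
snap('side','s7',(170,130,410,330),3.2)
snap('top','t7',(180,180,400,340),3.5)
C=np.array([.484,.218]);u=np.array([-.068,.9977])
go([*(C-u*.136),.2365],3.9)
print(ctrl.observe()['opening'],ctrl.observe()['joint_pos'])
E
```

```text
t 13.50 tcp [ 0.4928 -0.0272  0.3114] yawx 3.94 tilt [ 0.002 -0.002] F [-0.8 -0.2 -7.3] -> travel [ 0.0079 -0.1094  0.0491] turn 0.0006253335483651169
t: 14.75
tool_pos: [0.4866, 0.081, 0.2615]
eef_rot: [0.999, 0.034, 0.001, 0.001]
contact_force: [0.8, -0.1, -6.8]
opening: 0.13
t 14.85 tcp [0.4866 0.0811 0.2614] yawx 3.90 tilt [ 0.002 -0.002] F [ 0.7  0.5 -7.3] -> travel [ 0.0067 -0.0008  0.0249] turn 6.15959992464028e-05
0.12996988480495633 [-0.0740966   0.26316146  1.40676529 -0.00227987  1.46922514  1.4288014 ]
```

View pics/s7.png

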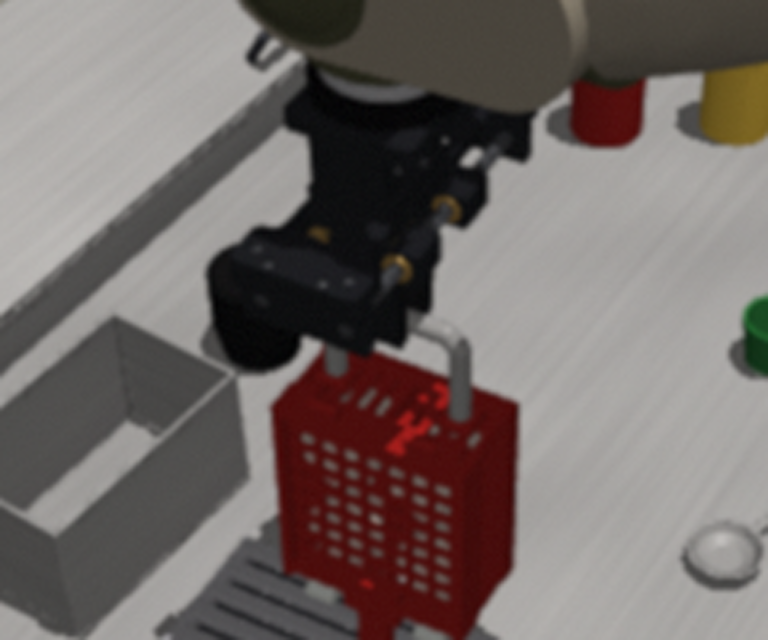

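View pics/t7.png

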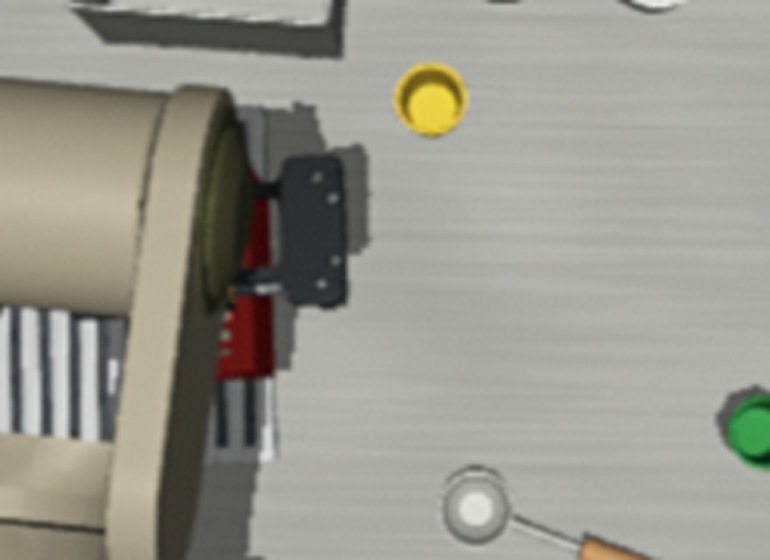

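```bash
python3 - <<'E'
from h import *
crop(cv2.imread('pics/s7_raw.png')[:,:,::-1],'s7b',(200,270,380,400),4.4)
for d in (-102,-112):
  C=np.array([.484,.218]);u=np.array([-.068,.9977])
  p=C+u*d/1e3; print(d,proj('side',[*p,.038]),proj('side',[*p,.014]))
E
```

```text
-102 [286.38634133 326.86853784] [286.92763595 334.51355571]
-112 [288.97583286 323.17181638] [289.47557733 330.82930485]
```

View pics/s7b.png

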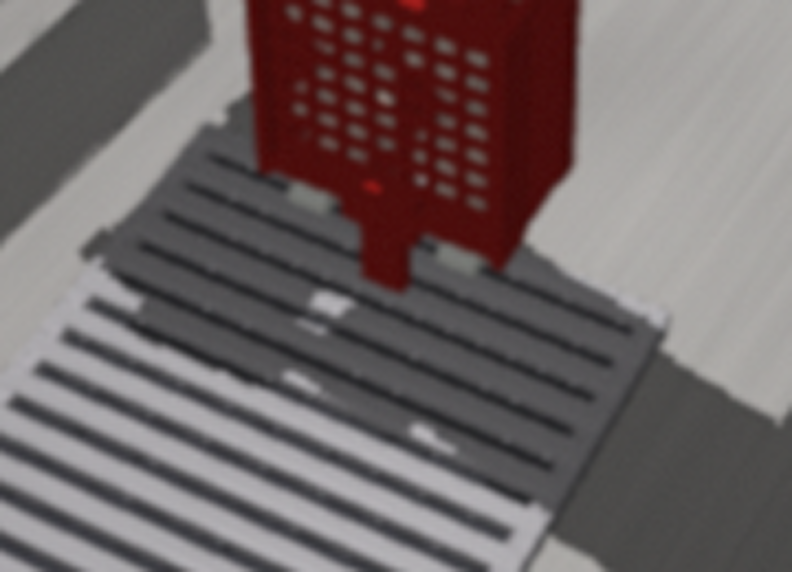

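```bash
python3 -m jog '[{"gripper":1,"travel":[0.003,0.004,0],"turn":0},{"gripper":1,"travel":[0.007,0.009,0.004],"turn":0},{"gripper":1,"travel":[0.007,0.009,0.01],"turn":0},{"gripper":1,"travel":[0.007,0.009,0.016],"turn":0},{"gripper":1,"travel":[0.007,0.009,0.018],"turn":0},{"gripper":1,"travel":[0.007,0.009,0.018],"turn":0}]'
python3 - <<'E'
from h import *
snap('side','s8',(200,260,380,390),4.4)
print(ctrl.observe()['opening'],ctrl.observe()['tool_pos'])
C=np.array([.484,.218]);u=np.array([-.068,.9977])
for d in (-102,-92): print(proj('side',[*(C+u*d/1e3),.021]),proj('side',[*(C+u*d/1e3),.014]))
E
```

```text
t: 15.6
tool_pos: [0.4946, 0.0725, 0.2444]
eef_rot: [0.999, 0.034, 0.002, 0.002]
contact_force: [-0.3, -0.3, 3.7]
opening: 0.129
0.13323592678633703 [0.49457913 0.07251692 0.24438291]
[286.7714393  332.30749982] [286.92763595 334.51355571]
[284.18257657 336.03717526] [284.3510162  338.23927469]
```

View pics/s8.png

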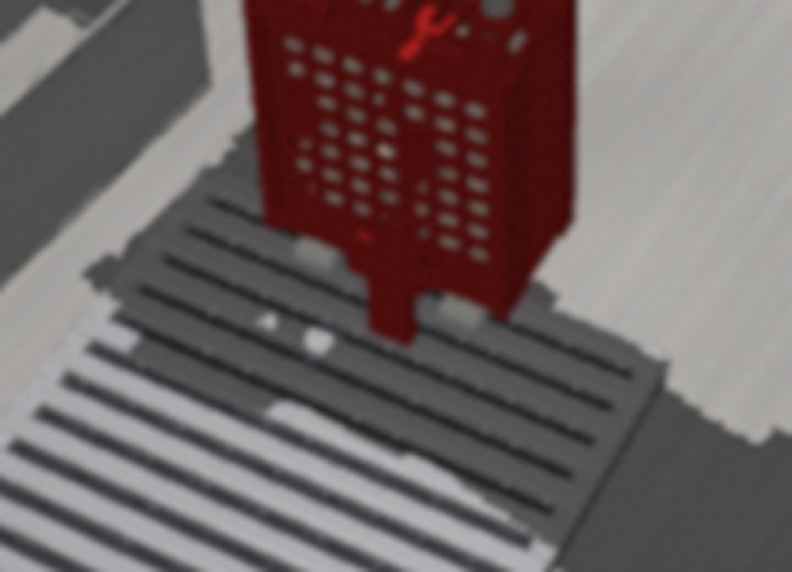

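```bash
python3 -m jog '[{"gripper":1,"travel":[0,0,0.001],"turn":0},{"gripper":1,"travel":[0,0,0.003],"turn":0},{"gripper":1,"travel":[0,0,0.005],"turn":0},{"gripper":1,"travel":[0,0,0.008],"turn":0},{"gripper":1,"travel":[0,0,0.008],"turn":0}]' 4
python3 - <<'E'
from h import *
snap('side','s9',(200,200,380,330),4.4)
print(ctrl.observe()['opening'],ctrl.observe()['tool_pos'],ctrl.observe()['contact_force'])
p=onz('side',288.6,336.8,.014); print(p)
C=np.array([.484,.218]);u=np.array([-.068,.9977]);v=np.array([.9977,.068])
print((p[:2]-C)@u,(p[:2]-C)@v)
E
```

```text
t: 16.27
tool_pos: [0.4948, 0.0724, 0.2367]
eef_rot: [0.999, 0.034, 0.003, 0.002]
contact_force: [0.8, -2.3, 3.1]
opening: 0.13
0.13383746569740812 [0.49477178 0.07246471 0.2366617 ] [-0.37772314 -1.77301792  4.19328374]
[0.48514228 0.11911912 0.014     ]
-0.09873112904264116 -0.005584248279057165
```

View pics/s9.png

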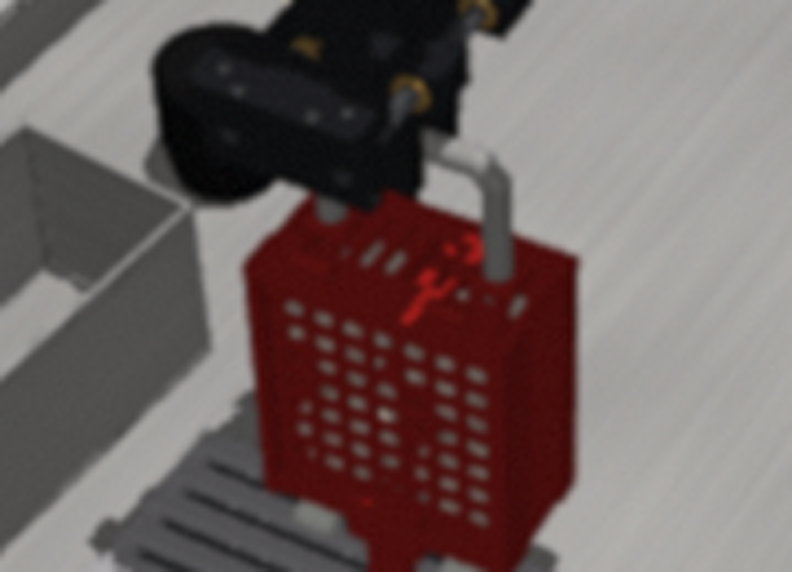

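```bash
python3 -m jog '[{"gripper":1,"travel":[0,0,0],"turn":0},{"gripper":1,"travel":[0,0,0],"turn":0},{"gripper":1,"travel":[0,-0.010,-0.0015],"turn":0},{"gripper":1,"travel":[0,-0.02,-0.0025],"turn":0},{"gripper":1,"travel":[0,-0.033,-0.0035],"turn":0},{"gripper":1,"travel":[0,-0.047,-0.004],"turn":0},{"gripper":1,"travel":[0,-0.061,-0.0035],"turn":0},{"gripper":1,"travel":[0,-0.075,-0.0025],"turn":0},{"gripper":1,"travel":[0,-0.09,0],"turn":0},{"gripper":1,"travel":[0,-0.09,0],"turn":0}]' 20
python3 - <<'E'
from h import *
snap('side','s10',(170,180,410,380),3.2)
print(ctrl.observe()['opening'],ctrl.observe()['tool_pos'],ctrl.observe()['contact_force'],ctrl.observe()['joint_pos'])
E
```

```text
t: 17.58
tool_pos: [0.4884, 0.1634, 0.2361]
eef_rot: [0.999, 0.035, 0.002, 0.001]
contact_force: [0.1, -0.2, 0.5]
opening: 0.124
0.12554978797322558 [0.48851431 0.16278655 0.23620733] [-0.28876099 -0.43950873 -0.0407258 ] [ 0.09308511  0.31942275  1.39983013 -0.00334201  1.41768322  1.59516929]
```

View pics/s10.png

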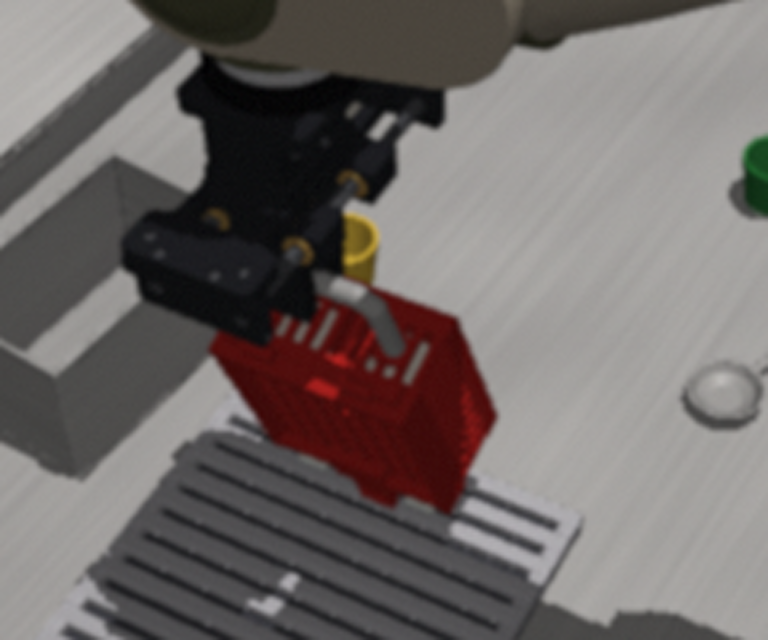

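```bash
python3 -m jog '[{"gripper":1,"travel":[0,-0.012,0.002],"turn":0},{"gripper":1,"travel":[0,-0.026,0.006],"turn":0},{"gripper":1,"travel":[0,-0.045,0.013],"turn":0},{"gripper":1,"travel":[0,-0.065,0.022],"turn":0},{"gripper":1,"travel":[0,-0.083,0.032],"turn":0},{"gripper":1,"travel":[0,-0.1,0.044],"turn":0},{"gripper":1,"travel":[0,-0.116,0.057],"turn":0},{"gripper":1,"travel":[0,-0.131,0.072],"turn":0},{"gripper":1,"travel":[0,-0.145,0.088],"turn":0},{"gripper":1,"travel":[0,-0.145,0.088],"turn":0},{"gripper":1,"travel":[0,-0.145,0.088],"turn":0}]'
python3 - <<'E'
from h import *
snap('side','s11',(150,200,390,400),3.2)
print(ctrl.observe()['opening'],ctrl.observe()['tool_pos'],ctrl.observe()['contact_force'],ctrl.observe()['joint_pos'])
E
```

```text
t: 19.0
tool_pos: [0.4789, 0.3068, 0.1475]
eef_rot: [0.999, 0.035, 0.002, 0.002]
contact_force: [0.2, -0.4, -2.9]
opening: 0.13
0.12551910783739637 [0.47904091 0.30667185 0.14775525] [-0.79349841 -0.90973853 -2.22899416] [ 0.36359571  0.49196468  1.39072836 -0.0052232   1.25564321  1.86723292]
```

View pics/s11.png

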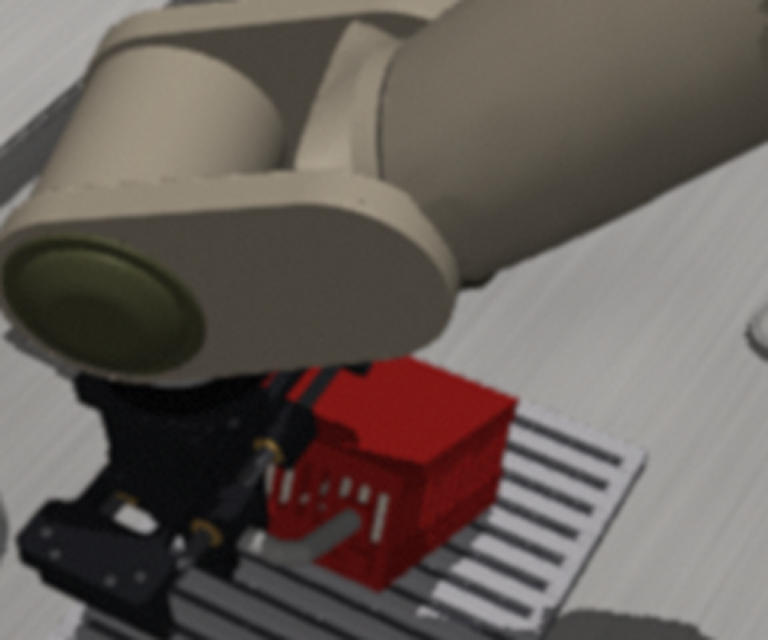

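```bash
python3 -m jog '[{"gripper":1,"travel":[0,-0.006,0.008],"turn":0},{"gripper":1,"travel":[0,-0.012,0.017],"turn":0},{"gripper":1,"travel":[0,-0.018,0.026],"turn":0},{"gripper":1,"travel":[0,-0.023,0.035],"turn":0},{"gripper":1,"travel":[0,-0.028,0.044],"turn":0},{"gripper":1,"travel":[0,-0.032,0.054],"turn":0},{"gripper":1,"travel":[0,-0.036,0.064],"turn":0},{"gripper":1,"travel":[0,-0.04,0.074],"turn":0},{"gripper":1,"travel":[0,-0.042,0.084],"turn":0},{"gripper":1,"travel":[0,-0.044,0.092],"turn":0},{"gripper":1,"travel":[0,-0.044,0.092],"turn":0}]'
python3 - <<'E'
from h import *
snap('side','s12',(150,220,390,420),3.2)
snap('top','t12',(100,180,320,340),3.5)
print(ctrl.observe()['opening'],ctrl.observe()['tool_pos'],ctrl.observe()['contact_force'],ctrl.observe()['joint_pos'])
E
```

```text
t: 20.42
tool_pos: [0.4762, 0.3501, 0.0549]
eef_rot: [0.999, 0.034, 0.002, 0.002]
contact_force: [-1.5, 0.2, -2.4]
opening: 0.126
0.12825039739228072 [0.47651958 0.35002815 0.05563311] [ 0.17576742  0.18446755 -2.67348548] [ 0.43584476  0.63532777  1.42823523 -0.00622703  1.07536215  1.94091501]
```

View pics/s12.png

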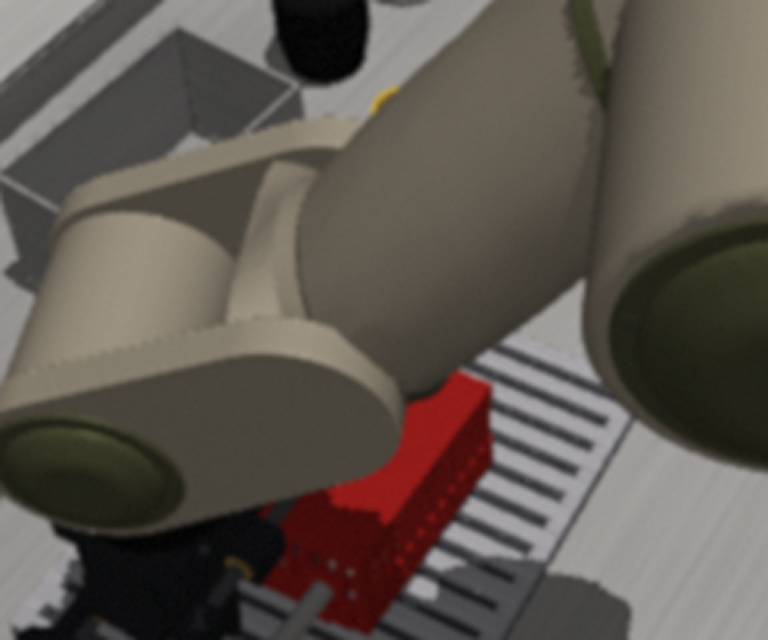

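View pics/t12.png

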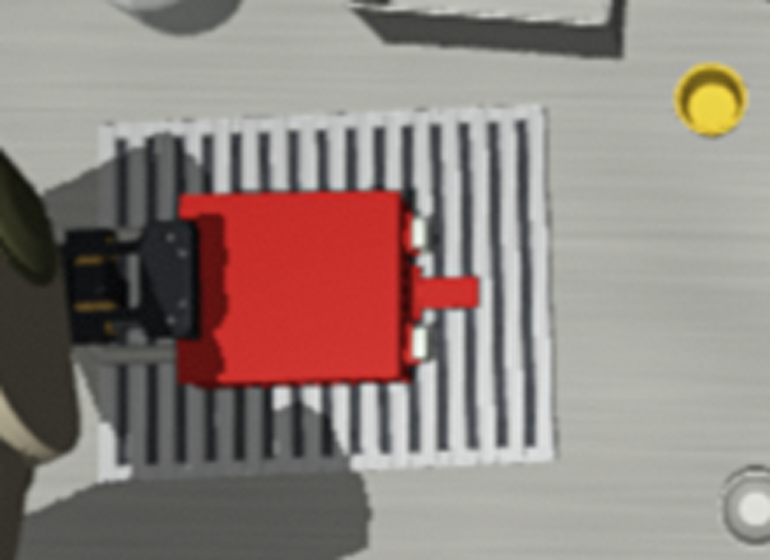

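```bash
python3 - <<'E'
from h import *
C=np.array([.484,.218]);u=np.array([-.068,.9977]);v=np.array([.9977,.068])
def r(p): print(np.round([(p[:2]-C)@u,(p[:2]-C)@v],4))
r(onz('top',100+478/3.5,180+292/3.5,.018)); r(ctrl.observe()['tool_pos'])
r(onz('top',100+405/3.5,180+193/3.5,.08));r(onz('top',100+405/3.5,180+380/3.5,.08))
E
```

```text
[-0.1032 -0.0058]
[0.1322 0.0015]
[-0.0694  0.0541]
[-0.0667 -0.0639]
```

```bash
python3 -m jog '[{"gripper":1,"travel":[0,-0.001,0.003],"turn":0},{"gripper":1,"travel":[0,-0.002,0.006],"turn":0},{"gripper":1,"travel":[0,-0.003,0.009],"turn":0},{"gripper":1,"travel":[0,-0.003,0.012],"turn":0},{"gripper":1,"travel":[0,-0.004,0.014],"turn":0},{"gripper":1,"travel":[0,-0.004,0.016],"turn":0},{"gripper":1,"travel":[0,-0.004,0.016],"turn":0}]'
python3 -m jog '[{"gripper":1,"travel":[0,0,0.001],"turn":0},{"gripper":1,"travel":[0,0,0.002],"turn":0},{"gripper":1,"travel":[0,0,0.002],"turn":0}]'
```

```text
t: 21.4
tool_pos: [0.4763, 0.3542, 0.0396]
eef_rot: [0.999, 0.034, 0.002, 0.002]
contact_force: [-0.7, 0.7, -1.9]
opening: 0.125
t: 21.78
tool_pos: [0.4763, 0.3543, 0.0376]
eef_rot: [0.999, 0.034, 0.002, 0.002]
contact_force: [-1.1, 2.5, -1.3]
opening: 0.125
```

```bash
python3 -m jog '[{"gripper":1,"travel":[0,0,0.001],"turn":0},{"gripper":1,"travel":[0,0,0.002],"turn":0},{"gripper":1,"travel":[0,0,0.002],"turn":0}]'; python3 -m jog '[{"gripper":1,"travel":[0,0,0.001],"turn":0},{"gripper":1,"travel":[0,0,0.0015],"turn":0},{"gripper":1,"travel":[0,0,0.0015],"turn":0}]'
```

```text
t: 22.15
tool_pos: [0.4764, 0.3543, 0.0357]
eef_rot: [0.999, 0.034, 0.002, 0.002]
contact_force: [-1.5, 2.3, -0.4]
opening: 0.129
t: 22.52
tool_pos: [0.4765, 0.3545, 0.0351]
eef_rot: [0.999, 0.034, 0.003, 0.001]
contact_force: [-3.4, 2.0, 8.4]
opening: 0.125
```

```bash
python3 -m jog '[{"gripper":1,"travel":[0,0,-0.001],"turn":0},{"gripper":1,"travel":[0.001,0.002,-0.001],"turn":0},{"gripper":1,"travel":[0.002,0.004,-0.001],"turn":0},{"gripper":1,"travel":[0.003,0.006,-0.001],"turn":0},{"gripper":1,"travel":[0.004,0.008,-0.001],"turn":0},{"gripper":1,"travel":[0.005,0.010,-0.001],"turn":0},{"gripper":1,"travel":[0.005,0.010,-0.001],"turn":0}]' 25
python3 - <<'E'
from h import *
snap('top','t13',(100,180,320,340),3.5)
C=np.array([.484,.218]);u=np.array([-.068,.9977]);v=np.array([.9977,.068])
p=ctrl.observe()['tool_pos']; print(p,(p[:2]-C)@u,(p[:2]-C)@v,ctrl.observe()['contact_force'])
E
```

```text
t: 23.4
tool_pos: [0.4822, 0.3445, 0.0361]
eef_rot: [0.999, 0.034, 0.003, 0.002]
contact_force: [0.3, -0.6, -0.9]
opening: 0.123
[0.48220044 0.34452671 0.03608538] 0.12635806783092593 0.006808391321601402 [-0.80383177  0.27197801 -2.39278382]
```

View pics/t13.png

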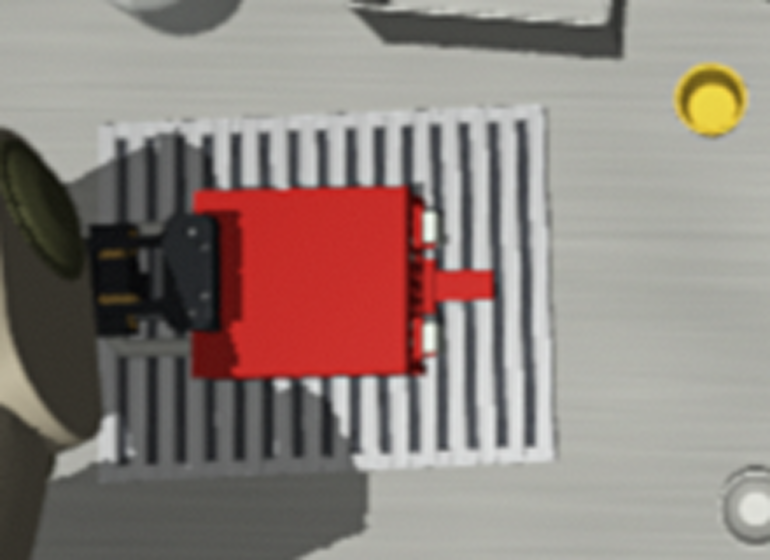

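```bash
python3 -m jog '[{"gripper":1,"travel":[0,0,0.0008],"turn":0},{"gripper":1,"travel":[0,0,0.001],"turn":0},{"gripper":0.6,"travel":[0,0,0.001],"turn":0},{"gripper":0.6,"travel":[0,0,0.001],"turn":0},{"gripper":0.6,"travel":[0,0,0.001],"turn":0},{"gripper":0.6,"travel":[0,0,-0.01],"turn":0},{"gripper":0.6,"travel":[0,0,-0.03],"turn":0},{"gripper":0.6,"travel":[0,0,-0.07],"turn":0},{"gripper":0.6,"travel":[0,0,-0.12],"turn":0}]'
python3 -m jog '[{"gripper":0.6,"travel":[-0.03,-0.04,-0.05],"turn":0},{"gripper":0.6,"travel":[-0.08,-0.08,-0.1],"turn":0},{"gripper":0.6,"travel":[-0.13,-0.1,-0.13],"turn":0},{"gripper":0.6,"travel":[-0.15,-0.1,-0.13],"turn":0},{"gripper":0.6,"travel":[-0.15,-0.1,-0.13],"turn":0}]'
python3 - <<'E'
from h import *
snap('top','t14',(80,100,400,340),2.4)
snap('side','s14',(80,180,440,450),2.1)
C=np.array([.484,.218]);p=ctrl.observe()['tool_pos']; print(p,ctrl.observe()['contact_force'])
E
```

```text
t: 24.58
tool_pos: [0.4811, 0.3447, 0.1575]
eef_rot: [0.999, 0.034, 0.002, 0.002]
contact_force: [-1.0, 1.0, 0.7]
opening: 0.402
t: 25.2
tool_pos: [0.322, 0.4353, 0.2888]
eef_rot: [0.999, 0.036, 0.004, 0.001]
contact_force: [-0.1, 0.3, -1.0]
opening: 0.398
[0.32414798 0.43449838 0.2867128 ] [-0.83158946  0.98099226 -0.74082691]
```

View pics/t14.png

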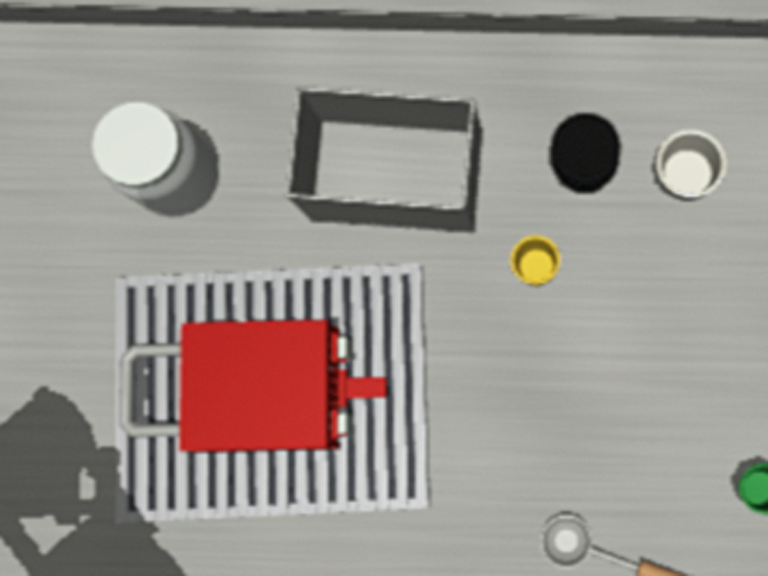

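View pics/s14.png

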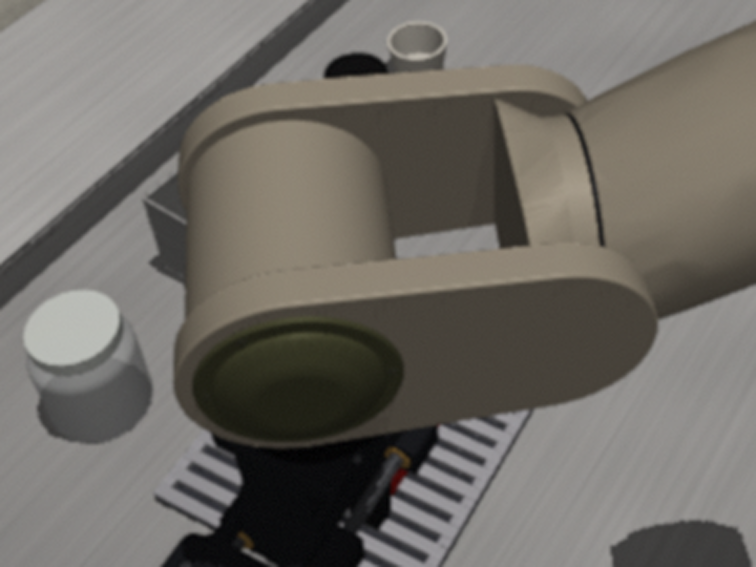

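```bash
python3 - <<'E'
from h import *
C=np.array([.484,.218]);u=np.array([-.068,.9977]);v=np.array([.9977,.068])
P=np.array([onz('top',80+a/2.4,100+b/2.4,.08) for a,b in((182,323),(328,320),(331,449),(183,450))])
print(P);c=P.mean(0)[:2];print(c,(c-C)@u,(c-C)@v)
D=np.array([onz('top',80+a/2.4,100+b/2.4,.014) for a,b in((117,279),(420,264),(428,508),(118,522))]);print(D.mean(0))
go([.33,-.2,.3])
E
```

```text
[[0.54117469 0.28495793 0.08      ]
 [0.54677832 0.15054218 0.08      ]
 [0.42809453 0.14240489 0.08      ]
 [0.42449538 0.2770218  0.08      ]]
[0.48513573 0.2137317 ] -0.004335713152816101 0.0008428737801081065
[0.48391051 0.21741396 0.014     ]
t 25.30 tcp [0.3241 0.4345 0.2867] yawx 3.96 tilt [ 0.005 -0.004] F [-0.8  1.  -0.7] -> travel [-0.0379  0.6334 -0.011 ] turn None
```

```bash
python3 -m jog '[{"gripper":0.6,"travel":[0,0.05,-0.02],"turn":0},{"gripper":0.6,"travel":[0,0.1,-0.03],"turn":0},{"gripper":0.6,"travel":[0.01,0.16,-0.04],"turn":0},{"gripper":0.6,"travel":[0.02,0.22,-0.04],"turn":0},{"gripper":0.6,"travel":[0.03,0.28,-0.04],"turn":0},{"gripper":0.6,"travel":[0.03,0.34,-0.04],"turn":0},{"gripper":0.6,"travel":[0.03,0.4,-0.04],"turn":0},{"gripper":0.6,"travel":[0.03,0.46,-0.04],"turn":0},{"gripper":0.6,"travel":[0.03,0.52,-0.04],"turn":0},{"gripper":0.6,"travel":[0.0,0.58,-0.04],"turn":0},{"gripper":0.6,"travel":[0,0.62,-0.04],"turn":0},{"gripper":0.6,"travel":[0,0.62,-0.04],"turn":0}]'
python3 - <<'E'
from h import *
snap('side','s15',(130,200,400,480),2.1)
E
```

```text
t: 26.8
tool_pos: [0.3663, -0.1873, 0.3282]
eef_rot: [0.999, 0.032, 0.002, 0.001]
contact_force: [-0.7, 0.6, 0.3]
opening: 0.398
```

View pics/s15.png

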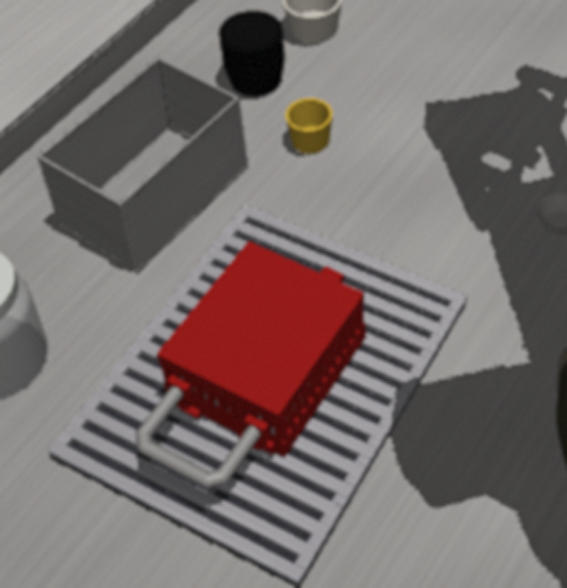

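```bash
python3 - <<'E'
from h import *
# height of two underside corners, side+top (t14/s15)
for s,t in(((276,413),(183,450)),((363,296),(331,449)),((250,243),(328,320))):
    print(tri((130+s[0]/2.1,200+s[1]/2.1),(80+t[0]/2.4,100+t[1]/2.4)))
print(ctrl.hand_in())
E
```

```text
(array([0.42665718, 0.27997647, 0.07475277]), np.float64(0.004674750584768371))
(array([0.43072609, 0.14588779, 0.06938495]), np.float64(0.00536953639441751))
(array([0.54811576, 0.15227826, 0.07317302]), np.float64(0.0009300052762032202))
the job is handed in; nothing more can be done
None
```

The basket lies upside down, lid down, near the middle of the drainer. I handed the job in at about 27 s, and hand-in gave no verdict.

- **Lid:** I pressed the thumb pad to its dead stop, at a height of 66 mm with up to about 35 N.
- **Tug test:** I lifted the lid by its tab with about 3.4 N. The tab end of the basket rose about 16 mm with the lid still shut, and I set it down again.
- **Turning over:** I took the basket by its handle and let it hang. I stood its tab on a slat and lowered it through an arc, then slid it about 10 mm towards the middle. I let go at contact, and it did not drop.

**Last checks**
- **Position:** The pictures put the basket's centre about 4 mm from the drainer's centre. It looks flat and the lid looks shut. The bystanders and look-alikes visible in those pictures had not moved; the bottles were not in the last views.
- **Height disagreement:** Three underside corners measured 69 to 75 mm high across the two views, against the expected 80 mm. The two views' rays missed each other by up to 5 mm. I trust the tool's own contact height, which fits the basket lying flat.
- **Handle slip:** While it was hanging, the handle slipped about 8 mm in the fingers. I reseated it with the tab standing on the drainer before tilting it.
- **Not checked:** I did not look inside at the ramekins afterwards; the lid stayed shut throughout.

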